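Lock the sliding wing of the book cradle with its locating pin

ROBOT

A 7-joint arm with a two-finger parallel gripper is mounted at the origin on the work surface. World frame = base frame: x ahead of the robot, y to its left, z up, the work surface at z = 0. Lengths are in m, angles in rad, forces in N, time in s.
With the tool pointing down it reaches from about 0.425 to 0.875 m from the base axis. Payload 4.7 kg.
Tool frame: the origin (TCP) lies on the centre line of the jaws, within the pads' length; the fingertips stand 19 mm ahead of it and the grasp point (between the pads) is the TCP; x points along the fingers, z is the direction in which the jaws open and shut, and the axes are right-handed (so a half turn about x gives the same grasp; the last joint's range is limited). The gripper opens to 87 mm and grips with 3 to 60 N. Pads are 19 mm wide; open, the fingers measure 117 mm over their backs; the gripper's body (75 mm by 190 mm) begins 51 mm behind the grasp point.
Start: joints at [-1.248, 0.321, -0.07, 1.45, 0.023, 1.371, -0.057], TCP at [0.198, 0.619, 0.242] pointing down, gripper open.
Joint ranges: [-2.86, 2.86], [-0.3, 2.09], [-1.38, 1.24], [0.06, 2.45], [-1.56, 4.7], [0.09, 2.05], [-2.69, 2.69]. Speed limits (rad/s): [2.57, 2.57, 3.14, 3.14, 3.14, 3.14, 3.14].

INTERFACE

Orientations are given as a rotation vector (axis times angle).
In Python, from bench import get_state, get_image, camera_info, close_job gives the robot as it stands.
- The arm moves only by the tool jog_arm, never from a script. Its argument "targets" is a list of rows, each a list of 7 numbers: the turn, a rotation vector about the tool's x, y, z in degrees, then the shift along the tool's x, y, z in cm, then the finger opening in cm, from 0 to 8.7. In form: [[wx, wy, wz, tx, ty, tz, jaw], ...]. A call has 1 to 10 rows; each row shifts and turns the commanded pose from where the row before left it, along the tool's axes as they then stand; what a row does not reach is not made up. A row lasts 1/8 s, in which the tool goes at most 62.5 mm and 10.7 degrees, less where a joint would pass 70% of its speed; a pose out of reach is approached as far as the arm can. A call is refused whole if a number of a shift passes 6.25 or a number of a turn 10.7, either way. A call with a gripper value outside its range is refused whole. The fingers move at their own pace and stop on an object; "squeeze" is the grip in N (left out, the last holds). Time passes only in rows, so rows that do not move let the fingers close. It gives the time, the measured TCP pose, the force and the opening at its end, in the units of the state.
- get_state(): the state, without advancing time (a new reading comes with each control period).
- get_image(name): name is "side" or "top"; returns (picture, depth): 384x512x3 uint8, red, green, blue; 384x512 float32, m along the optical axis (not along the pixel's ray), 0 where there is no reading.
- camera_info(name): a dict with "intrinsics" (3x3 intrinsics, pixels), "k1" (the pictures are not rectified: a ray, as slopes to the right and down, at radius r is drawn at 1 + k1 r^2 times it, then the intrinsics apply), "world_from_camera" (4x4, takes a point from camera to world coordinates). Camera axes: x right, y up, looking along -z (the intrinsics and any distortion apply to the point x, -y, -z); pixel columns grow to the right and rows downward; lengths in m; the calibration is good to about 2 mm. A picture is of the moment at which its call begins. camera_info takes no time and is no camera call.
- close_job(): hands the job in, once; it reports no verdict.
The state is a dict: "time": time; "joint_positions": joint angles; "qd": joint speeds; "joint_torque": joint torques, N m; "position": TCP position; "tool_rot": TCP orientation; "ft_force": force on the tool from outside, world axes, zero at the start; "torque": the same for the moment, N m; "grip_width": opening from 0.0 (shut) to 1.0 (fully open).
Only numpy, scipy, OpenCV 4.12 (cv2) and the standard library are available. Lean on these libraries where they do the work, as an engineer would, in place of code of your own. Each camera call takes 0.05 s, during which the arm holds its last target.

TASK

Lock the sliding wing of the book cradle: take the red-handled locating pin from the wooden block, put its tip through the brass bush on the wing's foot and, with the tip riding lightly on the hidden lock bar, slide the wing inwards with the pin until the tip drops into the bar's hole. Then press the pin fully home, its shoulder down on the bush, and let go of it. Use a light hand throughout - never lean hard on the pin - and leave the jar, the thread cone and the tape roll where they stand.

Things in the scene. Friction and masses are not known exactly. Their poses are not given: they have to be found in the camera images.
- cradle: book cradle fixed to the bench: grey base plate 300 x 540 x 8 mm (x by y), two felt-covered wings in a shallow V, up to 117 mm high. Origin: centre of the base plate's underside; z up. The left (+y) wing is fixed, the right (-y) wing slides along y. An aluminium channel with the hidden lock bar runs along y, 115 mm in front (-x) of the origin
- wing (a joint): slide of the right wing along the cradle's +y: 0 m = fully out, grows as it moves inwards to the fixed left wing, stop at 0.070. Starts between 0 and 0.012, always short of the hole. It moves stiffly (about 3 N) and stays where it is left
- lock_channel (a point): centre of the channel's flat top, on the line under which the bush travels. Beneath it, out of sight, lies the firmly clamped steel lock bar: flat top 24 mm above the bench, one upright hole in that line, 12.5 mm wide, 15 mm deep. The bar is set anew for each book, its place is not measured: the hole comes under the bush somewhere between 20 and 60 mm of the wing's travel
- bush (a point): centre of the top face, 51 mm above the bench, of the 40 x 40 mm brass bush on the sliding wing's foot plate; moves with the wing. Upright hole 11.5 mm wide, 20 mm long, then 7 mm of free space down to the lock bar. A spring ball in it grips the pin: pushing the pin takes a few N, it does not fall by its weight. Clear for 45 mm around; the wing's board edge is 55 mm behind (+x)
- pin_grip (a point): locating pin, 70 g, upright: centre of its round red handle, 18 mm wide, 50 mm long; z up along the pin. 25 mm under this point is the flat shoulder, then a steel shank 10 mm thick, 41 mm long, its last 4 mm tapered to 6 mm; the tip is 66 mm under this point. Starts in a 46 mm deep hole of the block. With its tip on the lock bar this point stands 90 mm above the bench, fully home 76 mm
- pin_shoulder (a point): centre of the pin's shoulder (underside of the red handle), 25 mm under pin_grip; lies on bush when the pin is home
- block: light wooden block 60 x 100 x 48 mm (x, y, z), fixed, with two holes; the pin starts in the one at y = -22 mm. Origin: centre of its underside
- jar_mid (a point): white ceramic jar of brushes, 76 mm wide, 90 mm high (brushes up to 180 mm), to be left alone; its centre at half height
- cone_mid (a point): cone of white thread, 68 mm wide, 125 mm high, to be left alone; its centre at half height
- tape_mid (a point): roll of blue tape lying flat, 70 mm wide, 19 mm high, to be left alone; its centre at half height
There are look-alikes about, which are no part of the job. Leave any white look-alike of the part that bears pin_grip alone.

How it is judged:
By the outcome, as a careful person would: the job done as asked, in the order asked, and still so for the second after the job is handed in, with the robot touching nothing.
It also fails if it takes over 69 s, if anything falls off the work surface, if the arm or the gripper's body presses on something with over 40 N, if the wrist force passes 120 N, or if a joint passes its speed limit or range.

## Working session

There is one attempt and no reset: what is moved stays moved. The work goes in short steps, Python scripts to look and compute and a tool call to move; the robot and the scene stay as the last step left them, time stands still between calls to the robot, and variables do not carry over. Pictures are saved under pics/ and viewed, and the job is handed in when it is done.

Besides the shell and the picture viewer there is one more tool, called after "Emit:" in YAML: its name, and indented under it one key for each argument. jog_arm: Moves the arm, as the interface text tells. Its arguments: {"type":"object","properties":{"targets":{"type":"array"},"squeeze":{"type":"number"}},"required":["targets"]}

```bash
mkdir -p pics; ls; python3 - <<'E'
from bench import *
import cv2,numpy as np
s=get_state()
for k,v in s.items(): print(k,np.round(v,4))
for n in("side","top"):
    p,d=get_image(n); cv2.imwrite(f"pics/{n}0.png",p[:,:,::-1]); np.savez(f"{n}0.npz",p=p,d=d)
    c=camera_info(n); print(n,c)
E
```

```text
pics
time 0.0
joint_positions [-1.2479  0.3218 -0.0701  1.4517  0.0226  1.3708 -0.0569]
qd [-0.0012  0.0007 -0.     -0.0008  0.0011  0.0006  0.0004]
joint_torque [-2.00000e-04 -4.91287e+01 -4.04000e-01 -3.12535e+01 -6.39000e-02
  4.36000e-02  2.00000e-04]
position [0.1974 0.6187 0.2405]
tool_rot [-0.98    1.3411  0.978 ]
ft_force [-0.2085  0.0593  0.5775]
torque [-0.022  -0.0067  0.0424]
grip_width 1.0024
side {'intrinsics': array([[378.16798649,   0.        , 255.63507362],
       [  0.        , 378.16798649, 194.65532528],
       [  0.        ,   0.        ,   1.        ]]), 'k1': -0.104964367791614, 'world_from_camera': array([[-0.95308439,  0.18324114, -0.24094155,  0.24427501],
       [-0.30268669, -0.58559707,  0.75196864,  0.8424299 ],
       [-0.00330307,  0.78961938,  0.61358808,  0.83701654],
       [ 0.        ,  0.        ,  0.        ,  1.        ]])}
top {'intrinsics': array([[353.29996227,   0.        , 259.92821332],
       [  0.        , 353.29996227, 190.64019172],
       [  0.        ,   0.        ,   1.        ]]), 'k1': -0.005081172648004128, 'world_from_camera': array([[ 0.01289184,  0.99102942, -0.13302065,  0.36770424],
       [-0.99962313,  0.00954906, -0.02573727, -0.06840983],
       [-0.02423617,  0.13330232,  0.99077904,  1.15190981],
       [ 0.        ,  0.        ,  0.        ,  1.        ]])}
```

View pics/side0.png

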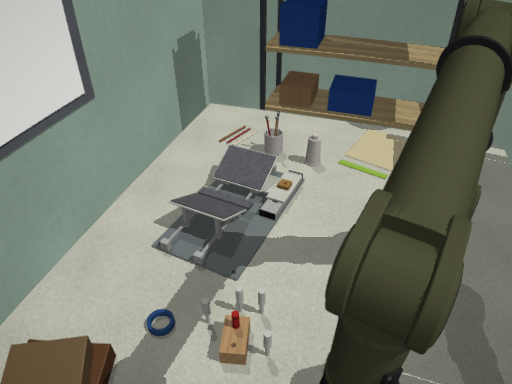

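View pics/top0.png

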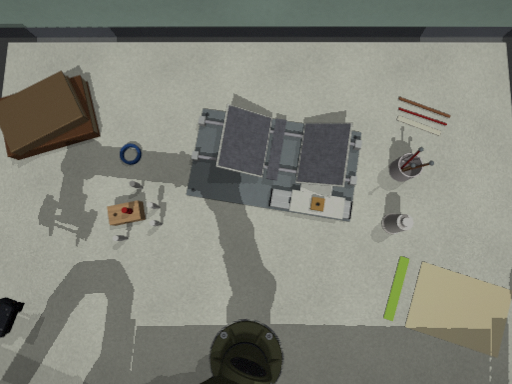

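```bash
cat > h.py <<'E'
import numpy as np,cv2
from bench import *
from scipy.spatial.transform import Rotation as R
def pix2w(n,u,v,depth=None,z=None):
    c=camera_info(n);K=c["intrinsics"];T=c["world_from_camera"]
    q=cv2.undistortPoints(np.array([[[u,v]]],float),K,np.array([c["k1"],0,0,0,0.]))[0,0]
    ray=np.array([q[0],-q[1],-1.])
    if depth is None:
        rw=T[:3,:3]@ray; depth=(z-T[2,3])/rw[2]
    return T[:3,:3]@(ray*depth)+T[:3,3]
def w2pix(n,P):
    c=camera_info(n);K=c["intrinsics"];T=c["world_from_camera"]
    p=T[:3,:3].T@(np.array(P)-T[:3,3]); s=np.array([p[0]/-p[2],-p[1]/-p[2]])
    s=s*(1+c["k1"]*(s@s)); return K[:2,:2]@s+K[:2,2]
def cloud(n,d):
    c=camera_info(n);K=c["intrinsics"];T=c["world_from_camera"]
    h,w=d.shape;uu,vv=np.meshgrid(np.arange(w),np.arange(h))
    q=cv2.undistortPoints(np.stack([uu,vv],-1).reshape(-1,1,2).astype(float),K,np.array([c["k1"],0,0,0,0.])).reshape(h,w,2)
    P=np.stack([q[...,0],-q[...,1],-np.ones((h,w))],-1)*d[...,None]
    return P@T[:3,:3].T+T[:3,3]
E
python3 - <<'E'
from h import *
def crop(n,u0,u1,v0,v1,s,name):
    p=np.load(f"{n}0.npz")["p"][v0:v1,u0:u1,::-1]
    cv2.imwrite(name,cv2.resize(p,None,fx=s,fy=s,interpolation=cv2.INTER_CUBIC))
crop("top",95,175,170,245,8,"pics/a.png")
crop("top",260,370,110,230,5,"pics/b.png")
crop("side",190,290,275,375,6,"pics/c.png")
for n in("top","side"):
    f=np.load(f"{n}0.npz");p=f["p"].astype(int);C=cloud(n,f["d"])
    red=(p[...,0]>120)&(p[...,1]<60)&(p[...,2]<60)
    k,l,st,ce=cv2.connectedComponentsWithStats(red.astype(np.uint8))
    for i in range(1,k):
        if st[i,4]>8: m=l==i; print(n,"red",st[i],ce[i].round(1),C[m].mean(0).round(4),C[m].max(0).round(4),C[m].min(0).round(4))
    print(n,"z sample",[C[v,u].round(3) for u,v in ((317,203),(330,204))] if n=="top" else C[184,285])
E
```

```text
top red [122 208   4   5  17] [123.5 209.6] [0.4474 0.3708 0.0971] [0.4524 0.3763 0.1027] [0.4404 0.3655 0.0934]
top z sample [array([ 0.481, -0.222,  0.021]), array([ 0.477, -0.261,  0.039])]
side red [232 311   7   6  35] [234.9 313.7] [0.4456 0.3731 0.0976] [0.4537 0.3821 0.1016] [0.438  0.3647 0.0953]
side z sample [ 0.47242681 -0.20783961  0.05252413]
```

View pics/a.png

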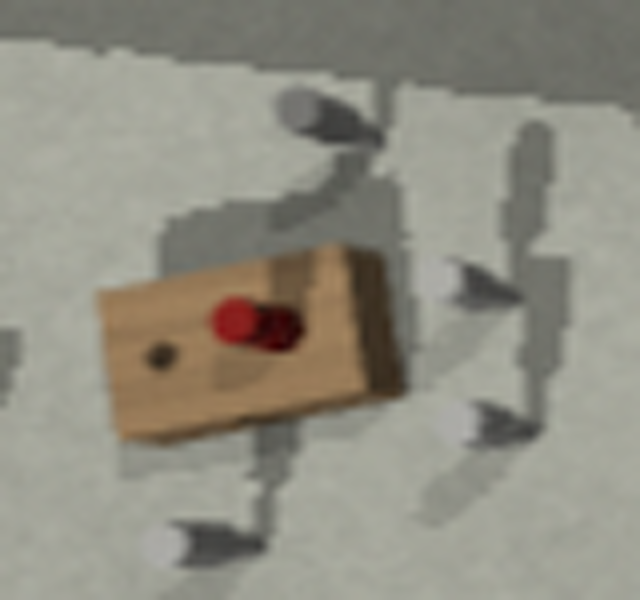

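View pics/b.png

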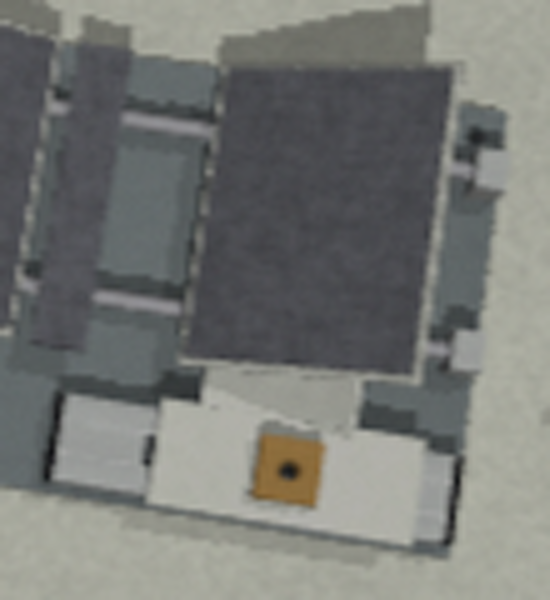

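View pics/c.png

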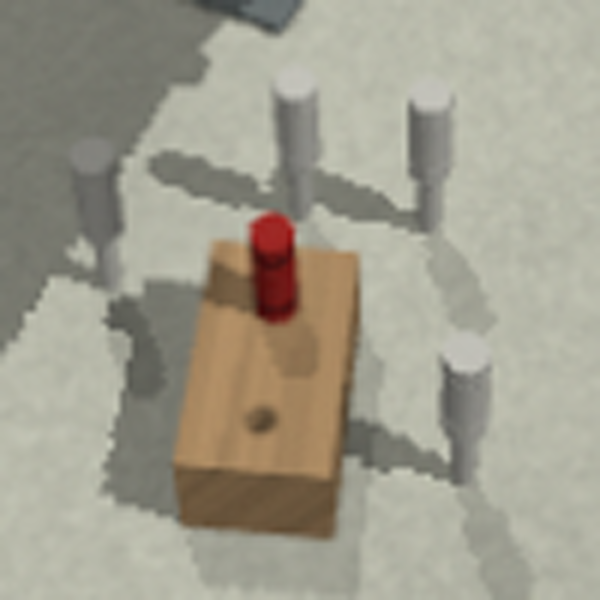

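```bash
python3 - <<'E'
from h import *
def crop(n,u0,u1,v0,v1,s,name):
    p=np.load(f"{n}0.npz")["p"][v0:v1,u0:u1,::-1]
    cv2.imwrite(name,cv2.resize(p,None,fx=s,fy=s,interpolation=cv2.INTER_CUBIC))
crop("side",250,315,160,225,9,"pics/d.png")
c=lambda x,s,o:(x+.5)/s-.5+o
print("pin top",pix2w("top",c(237,8,95),c(322,8,170),z=.098),"side",pix2w("side",c(271,6,190),c(232,6,275),z=.098))
print("bush top",pix2w("top",c(290,5,260),c(469,5,110),z=.051))
for a,b in((300,112),(440,280),(460,422),(165,545)): print("white",pix2w("top",c(a,8,95),c(b,8,170),z=.091).round(3))
print("hole2",pix2w("top",c(161,8,95),c(356,8,170),z=.048),pix2w("side",c(261,6,190),c(420,6,275),z=.048))
for a,b in((97,293),(122,440),(352,245),(365,388)): print("blk corner",pix2w("top",c(a,8,95),c(b,8,170),z=.048).round(4))
for a,b in((263,433),(324,438),(318,506),(256,499)): print("bush corner",pix2w("top",c(a,5,260),c(b,5,110),z=.051).round(4))
f=np.load("top0.npz");C=cloud("top",f["d"])
for u,v in((132,183),(149,204),(152,222),(115,237),(124,210),(317,199),(311,203),(300,205),(405,223),(405,163)): print((u,v),C[v,u].round(3))
s=get_state();print(R.from_rotvec(s["tool_rot"]).as_matrix().round(3))
E
```

```text
pin top [0.44684386 0.36818053 0.098     ] side [0.44624428 0.37236763 0.098     ]
bush top [ 0.47710477 -0.22019082  0.051     ]
white [0.528 0.352 0.091]
white [0.464 0.294 0.091]
white [0.411 0.284 0.091]
white [0.363 0.393 0.091]
hole2 [0.43681436 0.4183839  0.048     ] [0.43462721 0.42142509 0.048     ]
blk corner [0.4615 0.4458 0.048 ]
blk corner [0.4036 0.4317 0.048 ]
blk corner [0.4817 0.3448 0.048 ]
blk corner [0.4252 0.3363 0.048 ]
bush corner [ 0.4995 -0.2036  0.051 ]
bush corner [ 0.4968 -0.2415  0.051 ]
bush corner [ 0.4542 -0.2373  0.051 ]
bush corner [ 0.4581 -0.1989  0.051 ]
(132, 183) [0.53  0.352 0.092]
(149, 204) [0.466 0.296 0.09 ]
(152, 222) [0.411 0.284 0.091]
(115, 237) [0.365 0.394 0.09 ]
(124, 210) [0.446 0.368 0.099]
(317, 199) [ 0.491 -0.218  0.053]
(311, 203) [ 0.478 -0.2    0.051]
(300, 205) [ 0.473 -0.167  0.039]
(405, 223) [ 0.416 -0.458  0.128]
(405, 163) [ 0.608 -0.496  0.049]
[[-0.    -0.953  0.304]
 [-0.002  0.304  0.953]
 [-1.    -0.    -0.002]]
```

View pics/d.png

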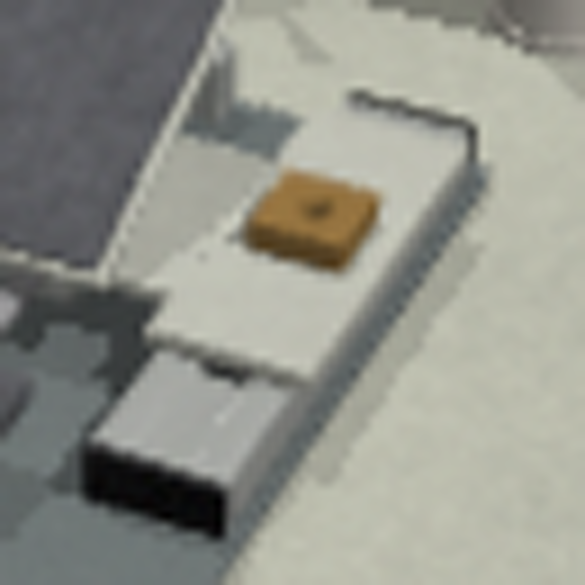

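```bash
python3 - <<'E'
from h import *
c=lambda x,s,o:(x+.5)/s-.5+o
print("bush side",pix2w("side",c(318,9,250),c(208,9,160),z=.051))
f=np.load("top0.npz");C=cloud("top",f["d"]);p=f["p"]
# foot white edges at z~.039
m=(C[...,2]>.033)&(C[...,2]<.046)&(C[...,0]>.42)&(C[...,0]<.55)&(C[...,1]>-.35)&(C[...,1]<-.1)&(p.min(-1)>170)
pts=C[m][:,:2]; print(len(pts)); r=cv2.minAreaRect(pts.astype(np.float32)); print("foot",r, cv2.boxPoints(r).round(3).tolist())
# base plate front edge: line fit in top image, grey plate vs bench
g=cv2.resize(p[90:230,180:370,::-1],None,fx=4,fy=4,interpolation=cv2.INTER_CUBIC);cv2.imwrite("pics/e.png",g)
# bush colour blob
for n in("top","side"):
    f=np.load(f"{n}0.npz");q=f["p"].astype(int);C=cloud(n,f["d"])
    b=(q[...,0]-q[...,2]>60)&(q[...,0]>130)&(C[...,2]>.045)&(C[...,2]<.062)&(C[...,1]<-.15)&(C[...,1]>-.3)&(C[...,0]>.4)&(C[...,0]<.55)
    v,u=np.nonzero(b);P=C[b];print(n,len(u),u.mean(),v.mean(),P.mean(0),cv2.minAreaRect(P[:,:2].astype(np.float32)))
E
```

```text
bush side [ 0.47518788 -0.21750228  0.051     ]
14
foot ((0.4771374464035034, -0.21933716535568237), (0.11385707557201385, 0.055993422865867615), 73.45848846435547) [[0.4339999854564667, -0.26600000262260437], [0.4880000054836273, -0.28200000524520874], [0.5199999809265137, -0.17299999296665192], [0.46700000762939453, -0.15700000524520874]]
top 115 317.62608695652176 203.37391304347827 [ 0.47721629 -0.22028553  0.05088708] ((0.4775005578994751, -0.22037668526172638), (0.03555604815483093, 0.03789684921503067), 79.67758178710938)
side 61 284.40983606557376 182.65573770491804 [ 0.47678585 -0.21686389  0.05120022] ((0.4769763648509979, -0.21620263159275055), (0.039039768278598785, 0.03849099576473236), 80.81769561767578)
```

View pics/e.png

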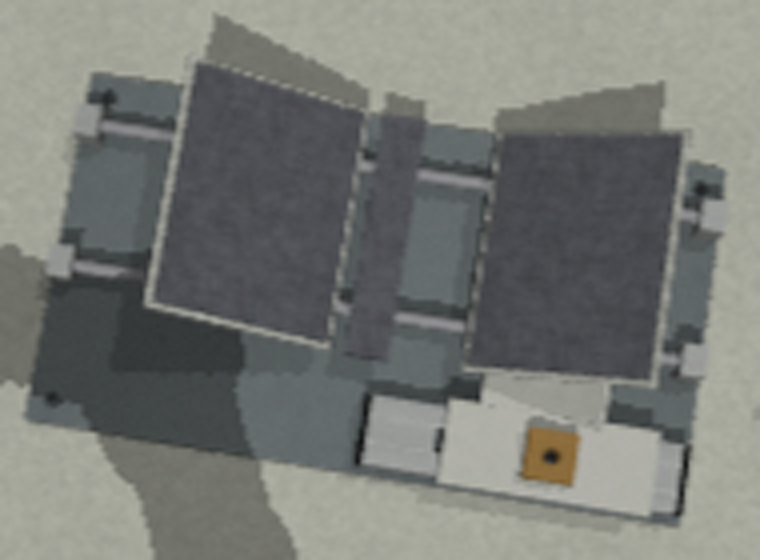

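```bash
python3 - <<'E'
from h import *
c=lambda x,s,o:(x+.5)/s-.5+o
k=[pix2w("top",c(a,4,180),c(b,4,90),z=.008)[:2] for a,b in((27,418),(678,525),(725,168),(92,72))]
print(np.round(k,3)); k=np.array(k)
for i in range(4):
    d=k[(i+1)%4]-k[i]; print(np.linalg.norm(d).round(3),np.degrees(np.arctan2(d[1],d[0])).round(2))
print("centre",k.mean(0))
E
```

```text
[[ 0.507  0.203]
 [ 0.426 -0.327]
 [ 0.722 -0.371]
 [ 0.803  0.159]]
0.535 -98.74
0.3 -8.63
0.537 81.32
0.299 171.68
centre [ 0.61477142 -0.08405772]
```

Emit:
jog_arm:
  targets:
    - [-9,0,0,2,0,0,4.5]
    - [0,0,0,0,-3.15,-2.3,4.5]
    - [0,0,0,0,-3.15,-2.3,4.5]
    - [0,0,0,0,-3.15,-2.3,4.5]
    - [0,0,0,0,-3.15,-2.3,4.5]
    - [0,0,0,0,-3.15,-2.3,4.5]
    - [0,0,0,0,-3.15,-2.3,4.5]
    - [0,0,0,0,-3.15,-2.3,4.5]
    - [0,0,0,0,-3.15,-2.3,4.5]
    - [0,0,0,0,-3.15,-2.3,4.5]
  squeeze: 25

```text
time: 1.35
position: [0.4471, 0.3707, 0.2212]
tool_rot: [-1.097, 1.278, 1.097]
ft_force: [0.9, 0.9, 0.7]
grip_width: 0.518
```

Emit:
jog_arm:
  targets:
    - [0,0,0,3,0,0,4.5]
    - [0,0,0,3,0,0,4.5]
    - [0,0,0,3,0,0,4.5]
    - [0,0,0,0,0,0,4.5]

```text
time: 1.85
position: [0.4448, 0.3703, 0.1288]
tool_rot: [-1.098, 1.283, 1.097]
ft_force: [-0.4, -0.3, 0.8]
grip_width: 0.516
```

```bash
cat >> h.py <<'E'
def snap(n,u0,u1,v0,v1,s,name):
    p,d=get_image(n); np.savez(name+".npz",p=p,d=d)
    cv2.imwrite("pics/"+name+".png",cv2.resize(p[v0:v1,u0:u1,::-1],None,fx=s,fy=s,interpolation=cv2.INTER_CUBIC)); return p,d
def st():
    s=get_state(); print("t",round(s["time"],2),"p",np.round(s["position"],4),"F",np.round(s["ft_force"],2),"M",np.round(s["torque"],2),"g",round(float(s["grip_width"])*87,1)); M=R.from_rotvec(s["tool_rot"]).as_matrix(); print(M.round(4).tolist()); return s,M
E
python3 - <<'E'
from h import *
st(); snap("side",180,300,270,370,6,"s1"); snap("top",85,185,170,245,7,"t1")
E
```

```text
t 1.85 p [0.4448 0.3703 0.1288] F [-0.38 -0.33  0.83] M [-0.03  0.01 -0.03] g 44.9
[[-0.0044, -0.9885, 0.1511], [-0.0042, 0.1511, 0.9885], [-1.0, 0.0037, -0.0048]]
```

View pics/s1.png

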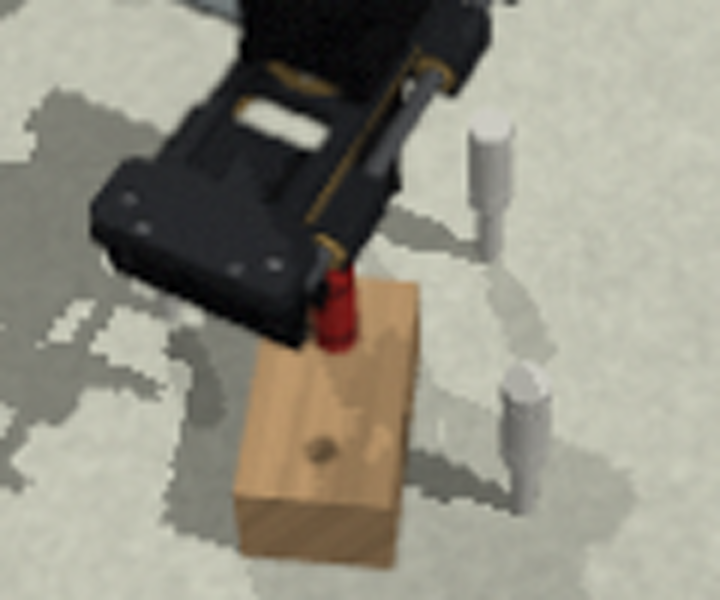

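View pics/t1.png

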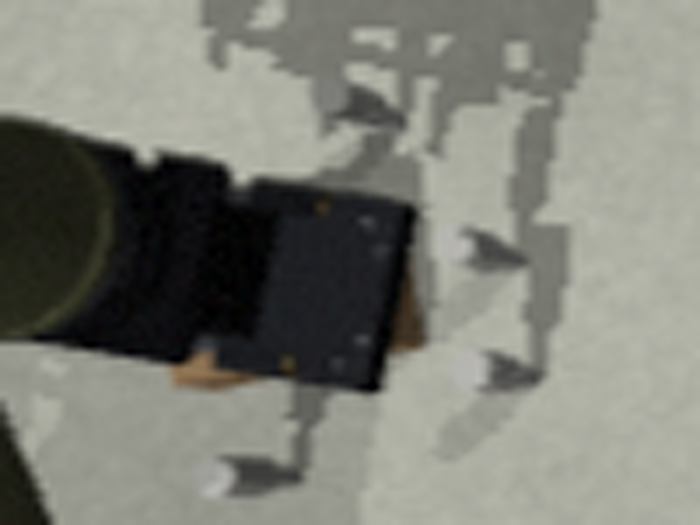

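Emit:
jog_arm:
  targets:
    - [0,0,0,1.3,-0.1,0,4.5]
    - [0,0,0,1.3,0,0,4.5]
    - [0,0,0,1.3,0,0,4.5]
    - [0,0,0,1.1,0,0,4.5]
    - [0,0,0,0,0,0,4.5]
    - [0,0,0,0,0,0,4.5]

```text
time: 2.7
position: [0.4478, 0.3719, 0.0818]
tool_rot: [-1.097, 1.277, 1.097]
ft_force: [0.2, 0.3, -0.0]
grip_width: 0.514
```

```bash
python3 - <<'E'
from h import *
st(); snap("side",180,300,270,370,6,"s2")
E
```

```text
t 2.7 p [0.4478 0.3719 0.0818] F [ 0.19  0.29 -0.02] M [ 0.02 -0.06  0.01] g 44.7
[[0.0004, -0.9885, 0.1511], [0.0004, 0.1511, 0.9885], [-1.0, -0.0004, 0.0004]]
```

View pics/s2.png

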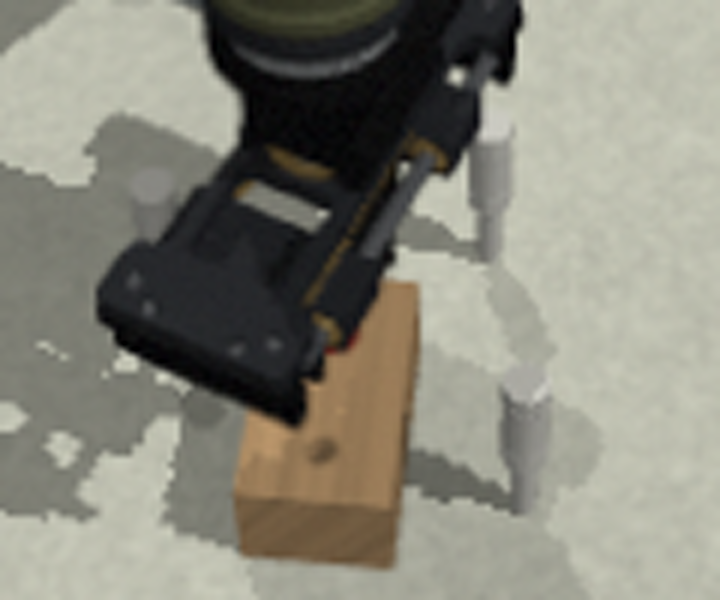

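Emit:
jog_arm:
  targets:
    - [0,0,0,0.3,0,0,4.5]
    - [0,0,0,0,0,0,1.0]
    - [0,0,0,0,0,0,1.0]
    - [0,0,0,0,0,0,1.0]
    - [0,0,0,0,0,0,1.0]
    - [0,0,0,0,0,0,1.0]
    - [0,0,0,0,0,0,1.0]
  squeeze: 20

```text
time: 3.62
position: [0.4476, 0.3718, 0.0787]
tool_rot: [-1.097, 1.277, 1.097]
ft_force: [0.2, 0.4, -0.6]
grip_width: 0.199
```

```bash
python3 - <<'E'
from h import *
st(); st()
E
```

```text
t 3.62 p [0.4476 0.3718 0.0787] F [ 0.16  0.42 -0.58] M [ 0.07 -0.04  0.03] g 17.4
[[0.0002, -0.9885, 0.1511], [0.0002, 0.1511, 0.9885], [-1.0, -0.0001, 0.0003]]
t 3.62 p [0.4476 0.3718 0.0787] F [ 0.16  0.42 -0.58] M [ 0.07 -0.04  0.03] g 17.4
[[0.0002, -0.9885, 0.1511], [0.0002, 0.1511, 0.9885], [-1.0, -0.0001, 0.0003]]
```

Emit:
jog_arm:
  targets:
    - [0,0,0,0,0,0,1.0]
    - [0,0,0,-1,0,0,1.0]
    - [0,0,0,-1.5,0,0,1.0]
    - [0,0,0,-2,0,0,1.0]
    - [0,0,0,-2.5,0,0,1.0]
    - [0,0,0,-3,0,0,1.0]
    - [0,0,0,-2,0,0,1.0]
  squeeze: 30

```text
time: 4.5
position: [0.4479, 0.3716, 0.2014]
tool_rot: [-1.096, 1.275, 1.096]
ft_force: [-0.4, 0.5, -0.6]
grip_width: 0.194
```

```bash
python3 - <<'E'
from h import *
s,M=st(); snap("side",180,300,240,370,5,"s3")
P=s["position"];d=np.array([.475,-.2195])-P[:2]; print(d, d@M[:2,1],d@M[:2,2])
E
```

```text
t 4.5 p [0.4479 0.3716 0.2014] F [-0.45  0.45 -0.64] M [-0.01 -0.   -0.03] g 16.9
[[0.0017, -0.9885, 0.1514], [0.0013, 0.1514, 0.9885], [-1.0, -0.0015, 0.0015]]
[ 0.02705566 -0.59111133] -0.11622692035206987 -0.5802028945417287
```

View pics/s3.png

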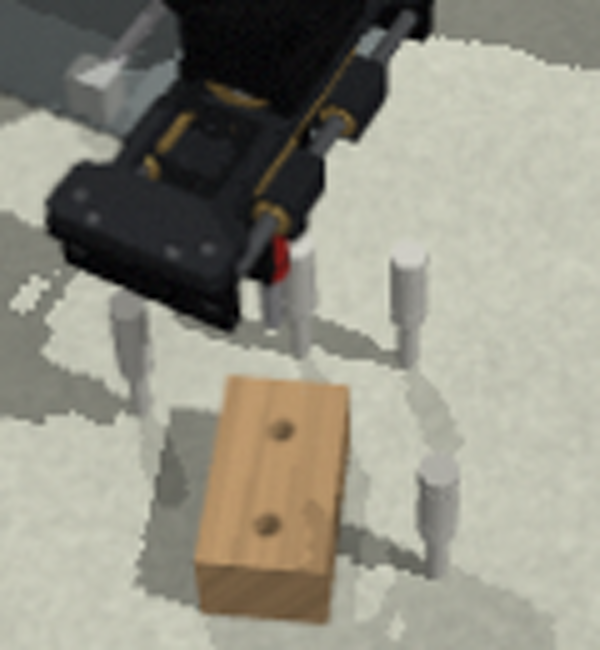

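Emit:
jog_arm:
  targets:
    - [0,0,0,0,-0.4,-2,1.0]
    - [0,0,0,0,-0.85,-4.2,1.0]
    - [0,0,0,0,-0.85,-4.2,1.0]
    - [0,0,0,0,-0.85,-4.2,1.0]
    - [0,0,0,0,-0.85,-4.2,1.0]
    - [0,0,0,0,-0.85,-4.2,1.0]
    - [0,0,0,0,-0.85,-4.2,1.0]
    - [0,0,0,0,-0.85,-4.2,1.0]
    - [0,0,0,0,-0.85,-4.2,1.0]
    - [0,0,0,0,-0.85,-4.2,1.0]

```text
time: 5.8
position: [0.465, -0.0367, 0.1973]
tool_rot: [-1.095, 1.279, 1.097]
ft_force: [0.6, 0.0, -0.4]
grip_width: 0.201
```

Emit:
jog_arm:
  targets:
    - [0,0,0,0,-0.85,-4.2,1.0]
    - [0,0,0,0,-0.85,-4.2,1.0]
    - [0,0,0,0,-0.85,-4.2,1.0]
    - [0,0,0,0,-0.8,-4.1,1.0]
    - [0,0,0,0,-0.3,-1.5,1.0]
    - [0,0,0,0,0,0,1.0]
    - [0,0,0,0,0,0,1.0]

```text
time: 6.68
position: [0.4746, -0.2185, 0.1978]
tool_rot: [-1.095, 1.277, 1.099]
ft_force: [0.3, -0.0, -0.9]
grip_width: 0.199
```

```bash
python3 - <<'E'
from h import *
s,M=st(); snap("side",215,335,110,230,5,"s4")
P=s["position"];d=np.array([.476,-.2185])-P[:2]; print(d, d@M[:2,1],d@M[:2,2])
E
```

```text
t 6.67 p [ 0.4746 -0.2185  0.1978] F [ 0.34 -0.   -0.87] M [ 0.02 -0.06 -0.05] g 17.4
[[-0.0015, -0.9886, 0.1507], [0.0013, 0.1507, 0.9886], [-1.0, 0.0017, 0.0011]]
[1.38726091e-03 9.48128718e-06] -0.0013699875216865729 0.00021843225467962012
```

View pics/s4.png

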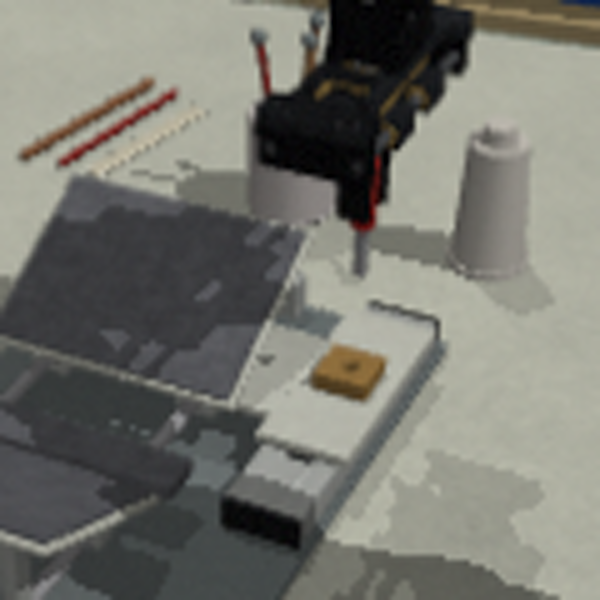

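Emit:
jog_arm:
  targets:
    - [0,0,0,1.5,0,0,1.0]
    - [0,0,0,2,0,0,1.0]
    - [0,0,0,1.5,0,0,1.0]
    - [0,0,0,1,0,0,1.0]
    - [0,0,0,0,0,0,1.0]
    - [0,0,0,0,0,0,1.0]

```text
time: 7.48
position: [0.476, -0.2196, 0.139]
tool_rot: [-1.097, 1.277, 1.096]
ft_force: [-0.0, -0.5, -0.8]
grip_width: 0.195
```

```bash
python3 - <<'E'
from h import *
s,M=st(); snap("side",260,310,150,200,12,"s5"); snap("top",280,360,160,240,8,"t5")
P=s["position"];print(P, "tip px side",w2pix("side",P-[0,0,.0717]),"bush",w2pix("side",[P[0],P[1],.051]))
E
```

```text
t 7.47 p [ 0.476  -0.2196  0.139 ] F [-0.03 -0.46 -0.81] M [0.03 0.02 0.02] g 17.0
[[0.0009, -0.9885, 0.1511], [-0.0003, 0.1511, 0.9885], [-1.0, -0.0009, -0.0001]]
[ 0.47595091 -0.2195568   0.1390247 ] tip px side [285.02358746 178.53904598] bush [284.82116304 182.30255963]
```

View pics/s5.png

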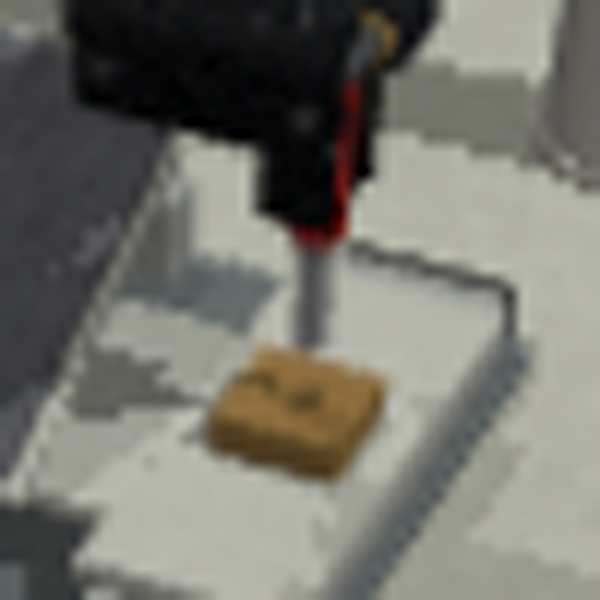

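View pics/t5.png

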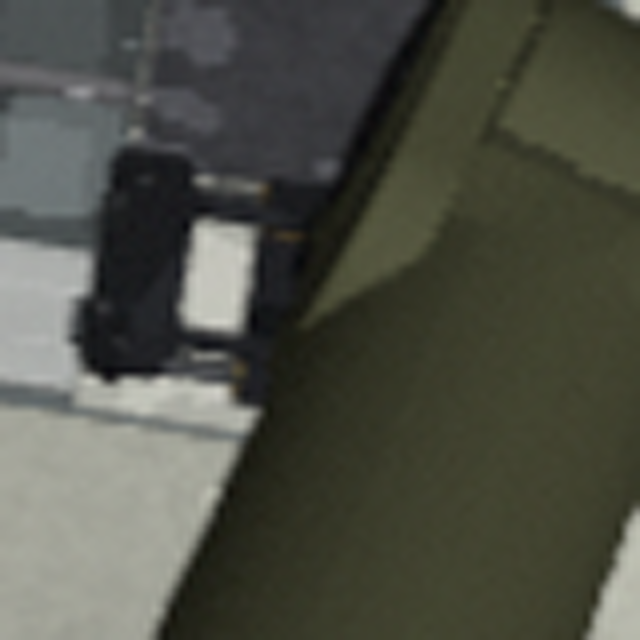

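```bash
python3 - <<'E'
from h import *
from scipy.optimize import minimize
a=np.radians(-8.7);Rz=np.array([[np.cos(a),-np.sin(a)],[np.sin(a),np.cos(a)]])
def brass(n,f,box):
    p=np.load(f)["p"].astype(float)
    v0,v1,u0,u1=box; q=p[v0:v1,u0:u1]
    # brass fraction via saturation: (R-B)/R
    s=(q[...,0]-q[...,2])/np.maximum(q[...,0],1); return s
def model(n,x,y,box,zb,S=8):
    v0,v1,u0,u1=box; pts=[]
    for z in(.051,zb):
        for sx in(-.02,.02):
            for sy in(-.02,.02):
                w=np.r_[Rz@[sx,sy]+[x,y],z]; pts.append(w2pix(n,w))
    pts=(np.array(pts)-[u0,v0]+.5)*S-.5
    h=cv2.convexHull(pts.astype(np.float32))
    im=np.zeros(((v1-v0)*S,(u1-u0)*S),np.uint8); cv2.fillConvexPoly(im,np.round(h*256).astype(np.int32),255,shift=8)
    return cv2.resize(im,(u1-u0,v1-v0),interpolation=cv2.INTER_AREA)/255.
for n,f,box in(("side","side0.npz",(174,196,272,298)),("side","s5.npz",(174,196,272,298)),("top","top0.npz",(192,215,306,330))):
    s=brass(n,f,box)
    for zb in(.039,.042):
        def cost(t):
            m=model(n,t[0],t[1],box,zb); lo=np.median(s[m<.01]);hi=np.percentile(s,97)
            A=np.c_[m.ravel(),np.ones(m.size)];c,_,_,_=np.linalg.lstsq(A,s.ravel(),rcond=None);return ((A@c-s.ravel())**2).sum()
        best=min(((cost((x,y)),x,y) for x in np.arange(.470,.482,.001) for y in np.arange(-.226,-.212,.001)))
        r=minimize(cost,best[1:],method="Nelder-Mead",options=dict(initial_simplex=[best[1:],(best[1]+.001,best[2]),(best[1],best[2]+.001)],xatol=5e-5))
        print(n,f,zb,r.x.round(4),r.fun)
print("tip",pix2w("side",285.54,178.7,z=.0673),"hole",pix2w("side",284.8,182.9,z=.051))
f=np.load("s5.npz")["p"]
for v in range(168,181): print(v,[tuple(f[v,u].tolist()) for u in range(282,290)])
E
```

```text
side side0.npz 0.039 [ 0.4768 -0.2175] 0.8195292161049705Traceback (most recent call last):
  File "<stdin>", line 25, in <module>
  File "<stdin>", line 25, in <genexpr>
  File "<stdin>", line 23, in cost
  File "<stdin>", line 14, in model
  File "h.py", line 12, in w2pix
    c=camera_info(n);K=c["intrinsics"];T=c["world_from_camera"]
ValueError: time passes only in moves, steps and waits
```

```bash
cat >> h.py <<'E'
import os,pickle
if not os.path.exists("cam.pkl"): pickle.dump({n:camera_info(n) for n in("side","top")},open("cam.pkl","wb"))
_CI=pickle.load(open("cam.pkl","rb"))
camera_info=lambda n:_CI[n]
E
cat > fit.py <<'E'
from h import *
from scipy.optimize import minimize
a=np.radians(-8.7);Rz=np.array([[np.cos(a),-np.sin(a)],[np.sin(a),np.cos(a)]])
def sil(n,pts3,box,S=8):
    v0,v1,u0,u1=box
    pts=(np.array([w2pix(n,w) for w in pts3])-[u0,v0]+.5)*S-.5
    h=cv2.convexHull(pts.astype(np.float32))
    im=np.zeros(((v1-v0)*S,(u1-u0)*S),np.uint8); cv2.fillConvexPoly(im,np.round(h*256).astype(np.int32),255,shift=8)
    return cv2.resize(im,(u1-u0,v1-v0),interpolation=cv2.INTER_AREA)/255.
def bush(n,f,box,zb=.039,x0=.476,y0=-.219):
    v0,v1,u0,u1=box;q=np.load(f)["p"].astype(float)[v0:v1,u0:u1];s=(q[...,0]-q[...,2])/np.maximum(q[...,0],1)
    def cost(t):
        m=sil(n,[np.r_[Rz@[sx,sy]+t,z] for z in(.051,zb) for sx in(-.02,.02) for sy in(-.02,.02)],box)
        A=np.c_[m.ravel(),np.ones(m.size)];c=np.linalg.lstsq(A,s.ravel(),rcond=None)[0];return ((A@c-s.ravel())**2).sum()
    r=minimize(cost,[x0,y0],method="Nelder-Mead",options=dict(initial_simplex=[(x0,y0),(x0+.004,y0),(x0,y0+.004)],xatol=5e-5));return r.x,r.fun
E
python3 - <<'E'
from fit import *
print(bush("side","side0.npz",(174,196,272,298)),bush("side","side0.npz",(174,196,272,298),.042))
print(bush("side","s5.npz",(179,196,272,298)))
print(bush("top","top0.npz",(192,215,306,330)))
print("tip",pix2w("side",285.54,178.7,z=.0673),"hole",pix2w("side",284.8,182.9,z=.051))
f=np.load("s5.npz")["p"]
for v in range(168,181): print(v,[tuple(f[v,u].tolist()) for u in range(282,290)])
E
```

```text
(array([ 0.47679255, -0.21744624]), np.float64(0.8203859931161495)) (array([ 0.47631548, -0.21493352]), np.float64(0.9845556615612))
(array([ 0.47683111, -0.21781957]), np.float64(0.5398048303616554))
(array([ 0.47724077, -0.21956748]), np.float64(1.4976318612214512))
tip [ 0.47399024 -0.21918739  0.0673    ] hole [ 0.47514589 -0.21604865  0.051     ]
168 [(130, 131, 119), (67, 60, 56), (25, 13, 14), (7, 6, 7), (6, 6, 7), (26, 7, 6), (102, 22, 21), (174, 174, 159)]
169 [(171, 172, 159), (165, 166, 152), (87, 58, 54), (75, 13, 13), (69, 16, 16), (54, 12, 11), (118, 54, 48), (176, 175, 159)]
170 [(179, 180, 165), (180, 181, 166), (122, 108, 101), (82, 48, 45), (84, 42, 42), (105, 63, 59), (133, 124, 115), (101, 102, 94)]
171 [(179, 180, 166), (179, 181, 166), (146, 145, 134), (81, 77, 75), (77, 70, 72), (115, 110, 107), (147, 148, 143), (115, 116, 113)]
172 [(161, 163, 152), (176, 179, 163), (150, 151, 140), (85, 85, 84), (87, 87, 89), (126, 127, 123), (168, 168, 160), (154, 156, 151)]
173 [(112, 118, 115), (143, 147, 139), (146, 148, 140), (84, 84, 83), (91, 90, 91), (133, 133, 129), 
[... 283 characters left out ...]
7), (182, 183, 171)]
176 [(178, 179, 169), (183, 184, 172), (129, 130, 123), (81, 81, 80), (94, 93, 95), (150, 152, 144), (179, 180, 170), (181, 182, 171)]
177 [(181, 182, 170), (181, 182, 170), (130, 131, 124), (83, 83, 83), (94, 94, 96), (153, 153, 146), (179, 180, 170), (181, 182, 171)]
178 [(173, 167, 148), (181, 181, 169), (130, 130, 125), (85, 84, 84), (103, 102, 103), (154, 154, 146), (179, 180, 170), (181, 182, 171)]
179 [(149, 122, 84), (148, 123, 88), (146, 125, 91), (127, 113, 86), (159, 152, 134), (177, 177, 166), (183, 184, 173), (183, 184, 172)]
180 [(143, 110, 61), (143, 109, 60), (142, 111, 63), (140, 111, 66), (144, 118, 80), (147, 123, 90), (157, 139, 107), (170, 164, 145)]
```

Emit:
jog_arm:
  targets:
    - [0,0,0,0,-0.18,0.23,1.0]
    - [0,0,0,0.5,0,0,1.0]
    - [0,0,0,0.5,0,0,1.0]
    - [0,0,0,0.3,0,0,1.0]
    - [0,0,0,0,0,0,1.0]

```text
time: 8.2
position: [0.4773, -0.2173, 0.1251]
tool_rot: [-1.096, 1.278, 1.097]
ft_force: [-1.0, -0.4, -0.3]
grip_width: 0.2
```

```bash
python3 - <<'E'
from h import *
s,M=st(); snap("side",260,310,150,200,12,"s6")
E
```

```text
t 8.2 p [ 0.4773 -0.2173  0.1251] F [-1.   -0.36 -0.32] M [ 0.04  0.   -0.03] g 17.4
[[-0.0008, -0.9885, 0.1513], [0.0001, 0.1513, 0.9885], [-1.0, 0.0008, 0.0]]
```

View pics/s6.png

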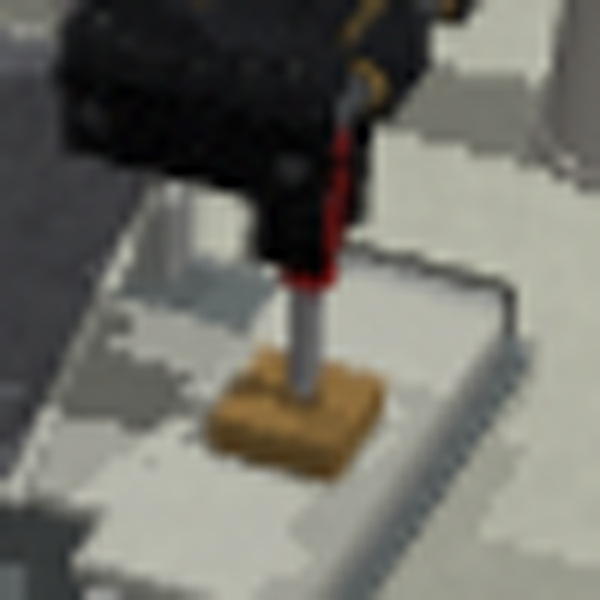

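Emit:
jog_arm:
  targets:
    - [0,0,0,0.2,0,0,1.0]
    - [0,0,0,0.2,0,0,1.0]
    - [0,0,0,0.1,0,0,1.0]
    - [0,0,0,0,0,0,1.0]

```text
time: 8.75
position: [0.4776, -0.2173, 0.1205]
tool_rot: [-1.097, 1.277, 1.097]
ft_force: [0.4, 0.1, -1.0]
grip_width: 0.199
```

```bash
python3 - <<'E'
from h import *
s,M=st()
E
```

```text
t 8.75 p [ 0.4776 -0.2173  0.1205] F [ 0.37  0.15 -1.04] M [0.   0.06 0.01] g 17.3
[[-0.0001, -0.9885, 0.1511], [0.0001, 0.1511, 0.9885], [-1.0, 0.0001, 0.0001]]
```

Tip about 2 mm below the rim level with no contact force; continue gently.

Emit:
jog_arm:
  targets:
    - [0,0,0,0.15,0,0,1.0]
    - [0,0,0,0.15,0,0,1.0]
    - [0,0,0,0,0,0,1.0]

```text
time: 9.12
position: [0.4776, -0.2173, 0.1174]
tool_rot: [-1.097, 1.277, 1.097]
ft_force: [0.2, -0.4, -0.8]
grip_width: 0.199
```

```bash
python3 - <<'E'
from h import *
s,M=st()
snap("side",260,310,150,200,12,"s7")
E
```

```text
t 9.12 p [ 0.4776 -0.2173  0.1174] F [ 0.19 -0.44 -0.84] M [-0.   -0.05 -0.03] g 17.3
[[-0.0003, -0.9885, 0.1511], [0.0001, 0.1511, 0.9885], [-1.0, 0.0003, 0.0001]]
```

View pics/s7.png

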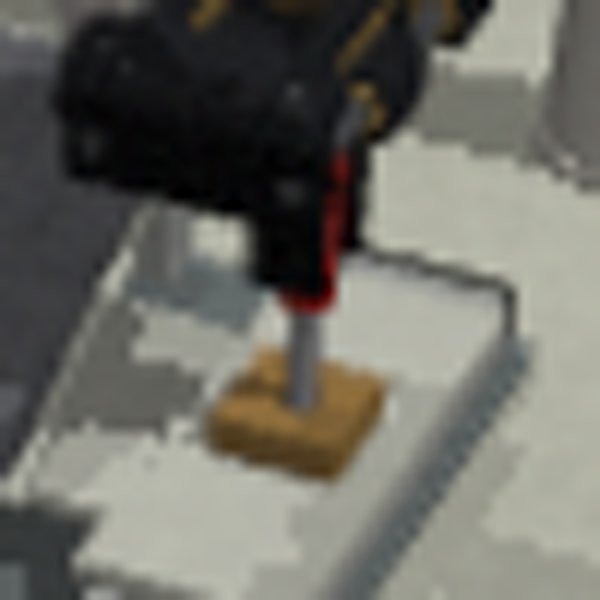

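Emit:
jog_arm:
  targets:
    - [0,0,0,0.15,0,0,1.0]
    - [0,0,0,0.15,0,0,1.0]
    - [0,0,0,0,0,0,1.0]

```text
time: 9.55
position: [0.4781, -0.2174, 0.1146]
tool_rot: [-1.097, 1.277, 1.096]
ft_force: [0.8, -0.2, 0.2]
grip_width: 0.196
```

Emit:
jog_arm:
  targets:
    - [0,0,0,0.15,0,0,1.0]
    - [0,0,0,0.15,0,0,1.0]
    - [0,0,0,0,0,0,1.0]

```text
time: 9.93
position: [0.4778, -0.2174, 0.1114]
tool_rot: [-1.097, 1.277, 1.096]
ft_force: [1.9, 0.1, -0.3]
grip_width: 0.196
```

```bash
python3 - <<'E'
from h import *
s,M=st()
snap("side",260,310,150,200,12,"s8")
E
```

```text
t 9.93 p [ 0.4778 -0.2174  0.1114] F [ 1.95  0.07 -0.27] M [-0.06 -0.63  0.05] g 17.0
[[0.0004, -0.9885, 0.1511], [-0.0001, 0.1511, 0.9885], [-1.0, -0.0004, -0.0001]]
```

View pics/s8.png

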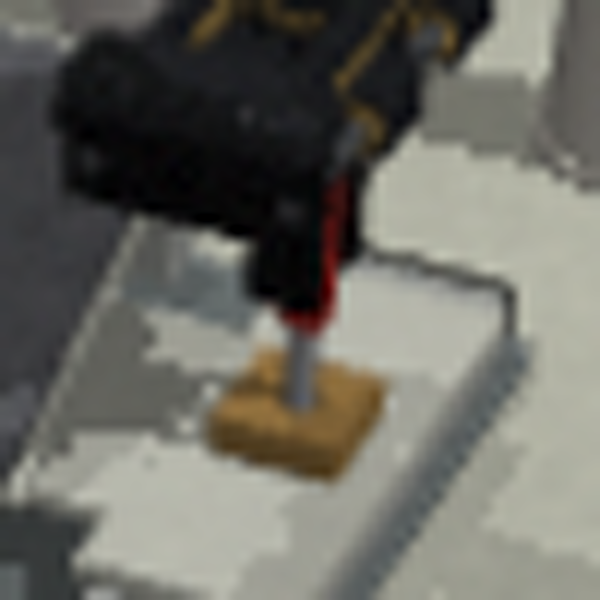

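Emit:
jog_arm:
  targets:
    - [0,0,0,0,-0.05,0,1.0]
    - [0,0,0,0.15,0,0,1.0]
    - [0,0,0,0.15,0,0,1.0]
    - [0,0,0,0,0,0,1.0]

```text
time: 10.48
position: [0.478, -0.2174, 0.1083]
tool_rot: [-1.097, 1.277, 1.097]
ft_force: [1.4, -0.9, -1.1]
grip_width: 0.198
```

```bash
python3 - <<'E'
from h import *
s,M=st()
E
```

```text
t 10.47 p [ 0.478  -0.2174  0.1083] F [ 1.36 -0.86 -1.06] M [-0.11 -0.59  0.03] g 17.2
[[-0.0003, -0.9885, 0.1512], [0.0001, 0.1512, 0.9885], [-1.0, 0.0003, 0.0]]
```

Emit:
jog_arm:
  targets:
    - [0,0,0,0,-0.06,0,1.0]
    - [0,0,0,0.15,0,0,1.0]
    - [0,0,0,0.15,0,0,1.0]
    - [0,0,0,0.1,0,0,1.0]
    - [0,0,0,0,0,0,1.0]

```text
time: 11.1
position: [0.4787, -0.2175, 0.1044]
tool_rot: [-1.097, 1.277, 1.097]
ft_force: [1.4, 0.2, -0.9]
grip_width: 0.197
```

```bash
python3 - <<'E'
from h import *
s,M=st()
E
```

```text
t 11.1 p [ 0.4787 -0.2175  0.1044] F [ 1.41  0.21 -0.95] M [-0.1  -0.57  0.03] g 17.2
[[-0.0002, -0.9885, 0.1511], [0.0001, 0.1511, 0.9885], [-1.0, 0.0002, 0.0]]
```

Emit:
jog_arm:
  targets:
    - [0,0,0,0.15,0,0,1.0]
    - [0,0,0,0.15,0,0,1.0]
    - [0,0,0,0.1,0,0,1.0]

```text
time: 11.48
position: [0.4788, -0.2175, 0.1005]
tool_rot: [-1.097, 1.277, 1.097]
ft_force: [1.7, 0.4, -0.1]
grip_width: 0.193
```

```bash
python3 - <<'E'
from h import *
s,M=st()
snap("side",260,310,150,200,12,"s9")
E
```

```text
t 11.47 p [ 0.4788 -0.2175  0.1005] F [ 1.65  0.36 -0.08] M [-0.06 -0.45  0.01] g 16.8
[[0.0001, -0.9885, 0.1511], [0.0, 0.1511, 0.9885], [-1.0, -0.0001, 0.0001]]
```

View pics/s9.png

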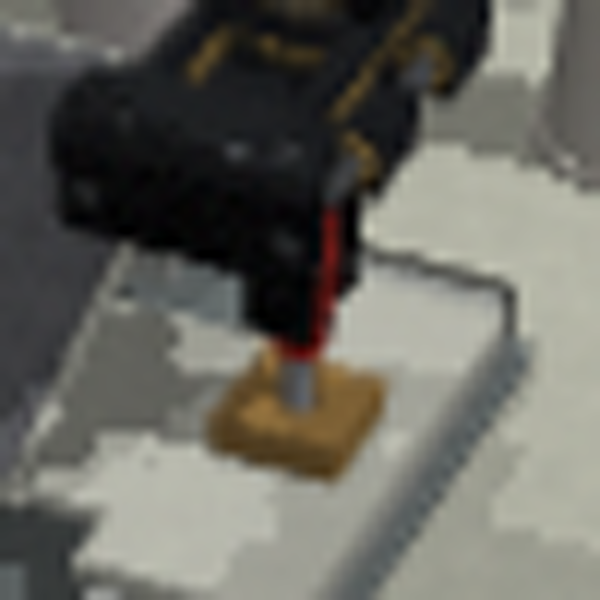

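Emit:
jog_arm:
  targets:
    - [0,0,0,0.15,0,0,1.0]
    - [0,0,0,0.1,0,0,1.0]
    - [0,0,0,0.05,0,0,1.0]

```text
time: 11.9
position: [0.4788, -0.2175, 0.0975]
tool_rot: [-1.097, 1.277, 1.097]
ft_force: [2.1, -1.0, -0.1]
grip_width: 0.196
```

Emit:
jog_arm:
  targets:
    - [0,0,0,0.05,0,0,1.0]
    - [0,0,0,0,0,0,1.0]

```text
time: 12.15
position: [0.4787, -0.2175, 0.097]
tool_rot: [-1.097, 1.277, 1.097]
ft_force: [1.9, -0.2, -0.3]
grip_width: 0.196
```

Emit:
jog_arm:
  targets:
    - [0,0,0,0.05,0,0,1.0]
    - [0,0,0,0,0,0,1.0]

```text
time: 12.4
position: [0.4787, -0.2175, 0.0965]
tool_rot: [-1.097, 1.277, 1.097]
ft_force: [0.9, -0.5, -1.4]
grip_width: 0.199
```

```bash
python3 - <<'E'
from h import *
s,M=st()
E
```

```text
t 12.4 p [ 0.4787 -0.2175  0.0965] F [ 0.89 -0.46 -1.42] M [-0.15 -0.42  0.  ] g 17.3
[[0.0, -0.9885, 0.1512], [0.0001, 0.1512, 0.9885], [-1.0, -0.0, 0.0001]]
```

Emit:
jog_arm:
  targets:
    - [0,0,0,0.05,0,0,1.0]
    - [0,0,0,0,0,0,1.0]

```text
time: 12.65
position: [0.4787, -0.2175, 0.096]
tool_rot: [-1.097, 1.277, 1.097]
ft_force: [1.6, -0.0, -0.7]
grip_width: 0.2
```

Emit:
jog_arm:
  targets:
    - [0,0,0,0.05,0,0,1.0]
    - [0,0,0,0,0,0,1.0]

```text
time: 12.9
position: [0.4788, -0.2175, 0.0956]
tool_rot: [-1.097, 1.277, 1.097]
ft_force: [1.5, -1.5, 1.1]
grip_width: 0.196
```

Emit:
jog_arm:
  targets:
    - [0,0,0,0.05,0,0,1.0]
    - [0,0,0,0,0,0,1.0]

```text
time: 13.15
position: [0.479, -0.2176, 0.0955]
tool_rot: [-1.097, 1.277, 1.097]
ft_force: [0.1, 0.3, 4.0]
grip_width: 0.2
```

Emit:
jog_arm:
  targets:
    - [0,0,0,-0.01,0,0.1,1.0]
    - [0,0,0,0,0,0.1,1.0]
    - [0,0,0,0,0,0.1,1.0]
    - [0,0,0,0,0,0.1,1.0]

```text
time: 13.65
position: [0.4791, -0.2156, 0.0955]
tool_rot: [-1.098, 1.279, 1.094]
ft_force: [-0.6, -4.9, 3.3]
grip_width: 0.198
```

```bash
python3 - <<'E'
from h import *
s,M=st()
snap("side",250,310,140,200,10,"s10")
E
```

```text
t 13.65 p [ 0.4791 -0.2156  0.0955] F [-0.61 -4.92  3.28] M [-1.54  0.11  0.01] g 17.2
[[0.0005, -0.9884, 0.1521], [-0.0028, 0.1521, 0.9884], [-1.0, -0.0009, -0.0027]]
```

View pics/s10.png

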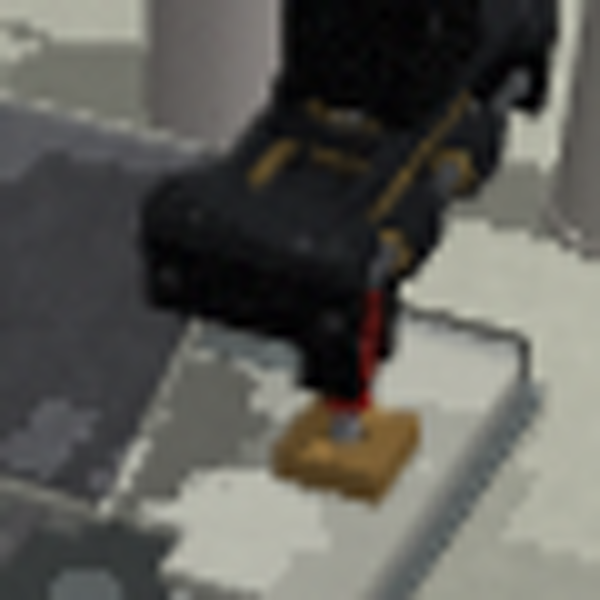

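Emit:
jog_arm:
  targets:
    - [0,0,0,0,0,0.1,1.0]
    - [0,0,0,0,0,0.1,1.0]
    - [0,0,0,0,0,0.1,1.0]
    - [0,0,0,0,0,0,1.0]

```text
time: 14.2
position: [0.4796, -0.2125, 0.0955]
tool_rot: [-1.098, 1.279, 1.094]
ft_force: [0.5, -4.7, 5.0]
grip_width: 0.197
```

Emit:
jog_arm:
  targets:
    - [0,0,0,0,0,0.1,1.0]
    - [0,0,0,0,0,0.1,1.0]

```text
time: 14.45
position: [0.4799, -0.2107, 0.0955]
tool_rot: [-1.098, 1.279, 1.094]
ft_force: [-1.1, -6.4, 5.8]
grip_width: 0.2
```

```bash
python3 - <<'E'
from h import *
s,M=st()
E
```

```text
t 14.45 p [ 0.4799 -0.2107  0.0955] F [-1.06 -6.41  5.77] M [-1.48  0.14  0.01] g 17.4
[[0.0003, -0.9883, 0.1522], [-0.0028, 0.1522, 0.9883], [-1.0, -0.0008, -0.0027]]
```

Emit:
jog_arm:
  targets:
    - [0,0,0,-0.02,0,0.1,1.0]
    - [0,0,0,0,0,0.1,1.0]

```text
time: 14.7
position: [0.4802, -0.2082, 0.0955]
tool_rot: [-1.098, 1.279, 1.095]
ft_force: [0.7, -4.7, 3.7]
grip_width: 0.198
```

Emit:
jog_arm:
  targets:
    - [0,0,0,0,0,0.1,1.0]
    - [0,0,0,0,0,0.1,1.0]

```text
time: 14.95
position: [0.4805, -0.2043, 0.0951]
tool_rot: [-1.096, 1.277, 1.097]
ft_force: [0.8, -2.1, 0.7]
grip_width: 0.196
```

Emit:
jog_arm:
  targets:
    - [0,0,0,0,0,0.1,1.0]
    - [0,0,0,0,0,0.1,1.0]

```text
time: 15.2
position: [0.4809, -0.202, 0.095]
tool_rot: [-1.096, 1.277, 1.098]
ft_force: [0.9, -3.3, 0.3]
grip_width: 0.198
```

Emit:
jog_arm:
  targets:
    - [0,0,0,0.05,0,0,1.0]
    - [0,0,0,0.05,0,0,1.0]

```text
time: 15.45
position: [0.481, -0.2021, 0.0942]
tool_rot: [-1.096, 1.277, 1.098]
ft_force: [1.0, -1.4, 0.9]
grip_width: 0.197
```

```bash
python3 - <<'E'
from h import *
s,M=st()
E
```

```text
t 15.45 p [ 0.481  -0.2021  0.0942] F [ 0.97 -1.36  0.91] M [-0.38 -0.14 -0.  ] g 17.2
[[-0.0003, -0.9886, 0.1508], [0.0009, 0.1508, 0.9886], [-1.0, 0.0004, 0.0008]]
```

Emit:
jog_arm:
  targets:
    - [0,0,0,0.05,0,0,1.0]
    - [0,0,0,0.05,0,0,1.0]
    - [0,0,0,0,0,0,1.0]

```text
time: 15.82
position: [0.481, -0.2023, 0.0932]
tool_rot: [-1.096, 1.277, 1.097]
ft_force: [1.2, -0.2, 0.2]
grip_width: 0.2
```

Emit:
jog_arm:
  targets:
    - [0,0,0,0.05,0,0,1.0]
    - [0,0,0,0.05,0,0,1.0]
    - [0,0,0,0,0,0,1.0]

```text
time: 16.2
position: [0.481, -0.2025, 0.0922]
tool_rot: [-1.097, 1.277, 1.097]
ft_force: [2.1, 0.2, -0.2]
grip_width: 0.194
```

```bash
python3 - <<'E'
from h import *
s,M=st()
E
```

```text
t 16.2 p [ 0.481  -0.2025  0.0922] F [ 2.07  0.18 -0.2 ] M [-0.   -0.39 -0.  ] g 16.9
[[0.0, -0.9885, 0.151], [0.0002, 0.151, 0.9885], [-1.0, -0.0, 0.0002]]
```

Emit:
jog_arm:
  targets:
    - [0,0,0,0.1,0,0,1.0]
    - [0,0,0,0.1,0,0,1.0]
    - [0,0,0,0.1,0,0,1.0]

```text
time: 16.58
position: [0.4811, -0.2027, 0.0893]
tool_rot: [-1.097, 1.277, 1.097]
ft_force: [1.1, 0.1, 0.8]
grip_width: 0.197
```

Emit:
jog_arm:
  targets:
    - [0,0,0,0.1,0,0,1.0]
    - [0,0,0,0.1,0,0,1.0]
    - [0,0,0,0.1,0,0,1.0]

```text
time: 16.95
position: [0.4811, -0.2027, 0.0863]
tool_rot: [-1.097, 1.277, 1.097]
ft_force: [2.6, -1.2, -0.6]
grip_width: 0.198
```

```bash
python3 - <<'E'
from h import *
s,M=st()
snap("side",250,310,140,200,10,"s11")
E
```

```text
t 16.95 p [ 0.4811 -0.2027  0.0863] F [ 2.6  -1.21 -0.55] M [-0.08 -0.4  -0.  ] g 17.2
[[0.0002, -0.9885, 0.1511], [0.0, 0.1511, 0.9885], [-1.0, -0.0002, 0.0001]]
```

View pics/s11.png

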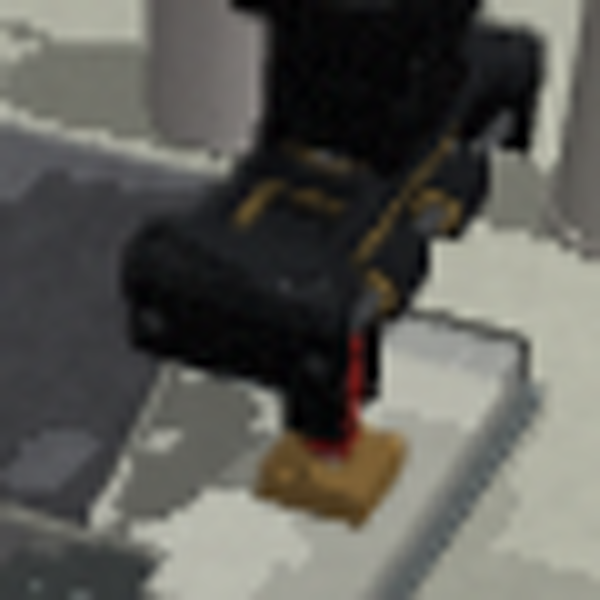

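Emit:
jog_arm:
  targets:
    - [0,0,0,0.1,0,0,1.0]
    - [0,0,0,0.1,0,0,1.0]
    - [0,0,0,0.1,0,0,1.0]

```text
time: 17.38
position: [0.4811, -0.2027, 0.0833]
tool_rot: [-1.097, 1.277, 1.097]
ft_force: [1.3, 0.0, 0.0]
grip_width: 0.195
```

Emit:
jog_arm:
  targets:
    - [0,0,0,0.05,0,0,1.0]
    - [0,0,0,0.05,0,0,1.0]
    - [0,0,0,0.03,0,0,1.0]

```text
time: 17.75
position: [0.481, -0.2027, 0.082]
tool_rot: [-1.097, 1.277, 1.097]
ft_force: [1.4, 0.3, 0.5]
grip_width: 0.198
```

Emit:
jog_arm:
  targets:
    - [0,0,0,0.05,0,0,1.0]
    - [0,0,0,0,0,0,1.0]

```text
time: 18.0
position: [0.4811, -0.2027, 0.0816]
tool_rot: [-1.097, 1.277, 1.097]
ft_force: [1.8, -0.1, 1.0]
grip_width: 0.199
```

Emit:
jog_arm:
  targets:
    - [0,0,0,0.05,0,0,1.0]
    - [0,0,0,0,0,0,1.0]

```text
time: 18.25
position: [0.4811, -0.2027, 0.0816]
tool_rot: [-1.096, 1.277, 1.097]
ft_force: [1.4, -0.3, 5.5]
grip_width: 0.194
```

Emit:
jog_arm:
  targets:
    - [0,0,0,0.05,0,0,1.0]
    - [0,0,0,0,0,0,1.0]

```text
time: 18.5
position: [0.4812, -0.2027, 0.0815]
tool_rot: [-1.096, 1.276, 1.097]
ft_force: [-0.8, 0.8, 8.3]
grip_width: 0.2
```

Emit:
jog_arm:
  targets:
    - [0,0,0,-0.07,0,0,1.0]
    - [0,0,0,0,0,0,3.0]
    - [0,0,0,0,0,0,4.5]
    - [0,0,0,0,0,0,4.5]
    - [0,0,0,0,0,0,4.5]
    - [0,0,0,0,0,0,4.5]

```text
time: 19.25
position: [0.4809, -0.2027, 0.0812]
tool_rot: [-1.097, 1.277, 1.097]
ft_force: [0.8, -0.4, -0.1]
grip_width: 0.511
```

```bash
python3 - <<'E'
from h import *
s,M=st()
snap("side",250,310,140,200,10,"s12")
E
```

```text
t 19.25 p [ 0.4809 -0.2027  0.0812] F [ 0.77 -0.35 -0.1 ] M [ 0.01 -0.01  0.03] g 44.4
[[-0.0002, -0.9885, 0.1512], [0.0001, 0.1512, 0.9885], [-1.0, 0.0002, 0.0]]
```

View pics/s12.png

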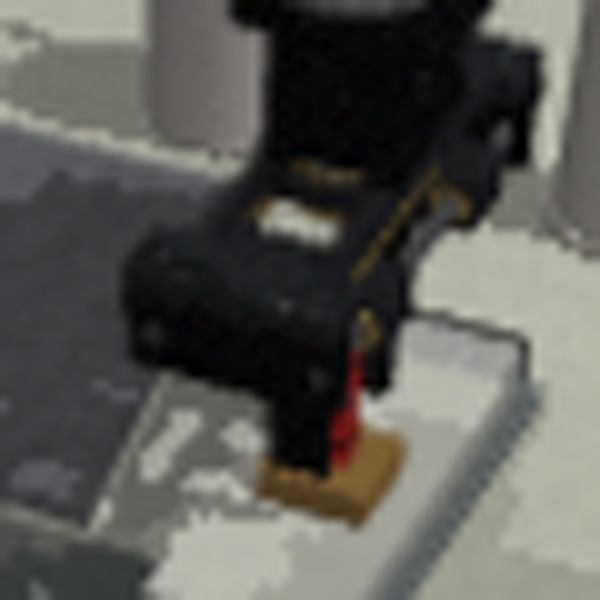

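Released, no forces. Retreat straight up.

Emit:
jog_arm:
  targets:
    - [0,0,0,-1,0,0,4.5]
    - [0,0,0,-2,0,0,4.5]
    - [0,0,0,-3,0,0,4.5]
    - [0,0,0,-3,0,0,4.5]
    - [0,0,0,-3,0,0,4.5]
    - [0,0,0,0,2,2,4.5]
    - [0,0,0,0,4,4,4.5]
    - [0,0,0,0,4,4,4.5]
    - [0,0,0,0,0,3,4.5]
    - [0,0,0,0,0,0,4.5]

```text
time: 20.55
position: [0.402, -0.0572, 0.2021]
tool_rot: [-1.1, 1.273, 1.099]
ft_force: [0.2, -0.9, 0.9]
grip_width: 0.516
```

```bash
python3 - <<'E'
from fit import *
s,M=st()
snap("side",250,320,130,200,8,"s13");p,d=snap("top",100,420,90,240,2,"t13")
f=np.load("s13.npz")
p=f["p"].astype(int);C=cloud("side",f["d"])
red=(p[...,0]>90)&(p[...,1]<45)&(p[...,2]<45)&(C[...,1]<-.1)&(C[...,1]>-.3)&(C[...,0]<.6)
print("red",red.sum(),C[red].max(0).round(4),C[red].min(0).round(4))
for n in("side","top"):
    f=np.load(n+"0.npz");g=np.load(("s" if n=="side" else "t")+"13.npz");print(n)
    for nm,P in dict(jar=(.6,-.49,.09),cone=(.415,-.46,.125),tape=(.62,.36,.019)).items():
        u,v=w2pix(n,P).round().astype(int);sl=np.s_[max(0,v-12):v+12,max(0,u-12):u+12]
        print(nm,(u,v),np.abs(f["p"][sl].astype(int)-g["p"][sl]).mean())
E
```

```text
t 20.55 p [ 0.402  -0.0572  0.2021] F [ 0.23 -0.87  0.93] M [-0.04 -0.04 -0.06] g 44.9
[[0.002, -0.9891, 0.1471], [0.0007, 0.1471, 0.9891], [-1.0, -0.0018, 0.001]]
red 19 [ 0.4784 -0.1919  0.0897] [ 0.471  -0.202   0.0556]
side
jar (np.int64(272), np.int64(132)) 6.416087962962963
cone (np.int64(316), np.int64(135)) 103.53298611111111
tape (np.int64(174), np.int64(310)) 38.50347222222222
top
jar (np.int64(408), np.int64(163)) 5.5561342592592595
cone (np.int64(405), np.int64(223)) 8.77662037037037
tape (np.int64(140), np.int64(159)) 43.47106481481482
```

View pics/s13.png

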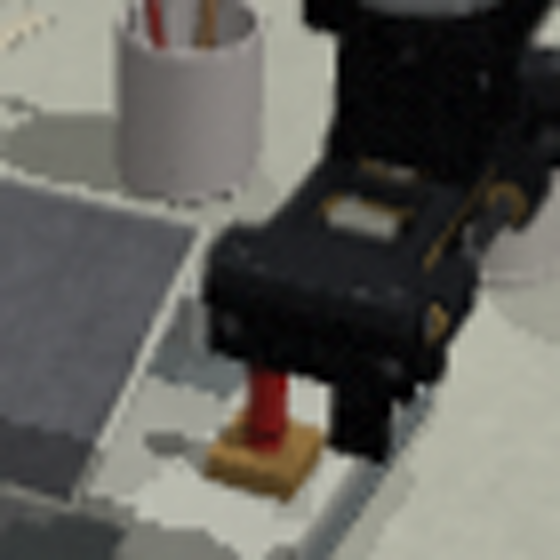

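View pics/t13.png

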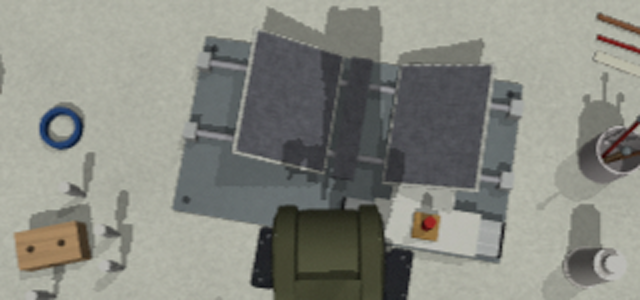

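```bash
python3 - <<'E'
from h import *
f=np.load("t13.npz");p=f["p"].astype(int);C=cloud("top",f["d"])
red=(p[...,0]>120)&(p[...,1]<60)&(p[...,2]<60)&(C[...,1]<-.1)&(C[...,1]>-.3)&(C[...,0]<.6)
print(red.sum(),C[red].round(4).tolist())
E
python3 -c "
from bench import *
print(close_job())"
```

```text
24 [[0.4881, -0.2026, 0.1021], [0.4882, -0.2056, 0.1017], [0.4851, -0.1997, 0.1013], [0.4852, -0.2027, 0.1008], [0.4855, -0.2059, 0.099], [0.4852, -0.2086, 0.1012], [0.4818, -0.1963, 0.1044], [0.4821, -0.1996, 0.1018], [0.4823, -0.2028, 0.1004], [0.4822, -0.2056, 0.1011], [0.4823, -0.2087, 0.1004], [0.482, -0.2113, 0.1033], [0.4792, -0.1968, 0.1], [0.4793, -0.1999, 0.0998], [0.479, -0.2024, 0.1028], [0.4793, -0.2057, 0.1002], [0.4797, -0.2092, 0.0965], [0.4791, -0.2113, 0.1033], [0.4763, -0.1999, 0.0996], [0.4762, -0.2026, 0.101], [0.4763, -0.2057, 0.1003], [0.476, -0.2082, 0.1039], [0.4733, -0.2027, 0.1002], [0.4728, -0.205, 0.1052]]
the job is handed in; nothing more can be done
None
```

The wing is locked: the pin is fully home in the bush and released, and I handed the job in after about 20.6 s of the 69 s allowed.

- **Insertion:** I took the red pin from the block and put its tip through the bush. It touched the lock bar with about 5 N.
- **Sliding:** I pushed the wing inwards about 15 mm with the pin. The vertical contact force fell away over the hole and the tip dropped in. It stayed at about 6 N or less while riding on the bar.
- **Pressing home:** The pin went down 14 mm, the full depth expected, until the shoulder landed on the bush. The largest press I read was about 8 N.

**Last checks**
- The handle top measures about 101 mm above the bench, which is what "fully home" should give.
- After I opened the gripper the forces read about zero, and it was then moved well clear.
- **Jar and cone:** These look unmoved in the pictures. A picture-difference check came out high for the cone in the side view; I put that down to the gripper standing in front of it.
- **Tape:** The same check came out high for the tape in both views. I did not trace the cause, but the roll sits at the same pixel position in the top view as at the start.
- **White look-alikes:** I saw them still standing around the block, but did not measure their positions again.

The two cameras differed by up to about 4 mm in y, so I lined the pin up with the bush by relative measurements and by feel.

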